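# Hang the rinsed caddy back on the bench rail

## Task

The empty blue hook-on caddy lies on its back after rinsing. Stand it upright on the bench and let go of it, then hang it on the rail (the ridged tab on top is its handle): its hook passes over the rail only at the thin neck, from where you slide the caddy along until its hook covers the green band. Leave it hanging there freely and still, and do not shift the timer, powder pot, white bottle or spring clamp.

Things in the scene. Friction and masses are not known exactly. Their poses are not given: they have to be found in the camera images.
- caddy: Blue plastic hook-on caddy, about 0.3 kg, upright 70 (x) x 56 (y) x 146 mm (z). Origin: centre of underside; z up from bin to hook, x from its front (white label) to its rear. Open bin z 0 to 58, walls 3, heavy floor. Centre of mass low: set on its bottom rear edge, leaning back 40 degrees or less, it rights itself. Starts lying on its rear wall: x down, z level, origin 35 mm up
- throat (a point): Middle of the way into the caddy's hook, at caddy (14, 0, 88.5) mm, caddy axes. It opens towards +x and is 17 high: from the keeper lug (top z 80, flat from x -14 to 14, then bent down to x 24) to the hook's tip (lower end z 97 at x 14 to 19, flared out to x 25). Behind it the cavity: x -14 (stem) to 14 (tip), z 80 to 110. Hook, lug and stem are 24 wide in y
- grip_tab (a point): Middle of the ridged grip tab on top of the caddy: 12 (x) x 40 (y) x 30 mm (z), at caddy (0, 0, 131), from z 116 to 146; caddy axes
- hook_seat (a point): Middle of the underside of the caddy's hook ceiling (6 thick), at caddy (0, 0, 110), caddy axes; rests on top of the rail when hung
- rail_stand: Fixed stand: grey base 130 (x) x 500 (y) x 8 mm, white drip tray on it, rim 24 mm up. Origin: centre of underside; y along the rail. Steel rail 20 mm thick, axis 190 mm up at x 0, y -235 to 235, on posts at y -225 and 225 with black clamps 33 mm thick, 24 wide. A grey caddy of the same shape as the blue one, with pens in it, is fixed on the rail at y -178 to -122
- neck (a point): Middle of the rail's thin neck, on the rail's axis, at rail stand (0, 135, 190) mm; axes as the rail stand's. The neck is 10 mm in diameter over 56 mm; cones 15 mm long lead from either end of it back to the full 20 mm
- green_band: Green band on the rail, 24 mm wide along the rail (as wide as the caddy's hook). Origin: on the rail's axis in the middle of the band; y along the rail, z up
- timer: White and black wind-up timer, 64 mm across, 39 mm high; bystander, origin under its centre
- powder_pot: Small white screw-lid pot with orange band, 40 mm across, 47 mm high; bystander, origin under its centre
- bottle: White half-litre bottle with dark blue label band, standing on the bench, 69 x 81 x 143 mm; bystander, origin under its centre
- spring_clamp: Grey metal spring clamp lying on the bench, 28 x 92 x 33 mm; bystander, origin under its centre

How it is judged (in metres and radians):
On the way:
1. the caddy stands upright on the bench, let go (angle between caddy's own z axis and vertical below 0.1 rad and height (world z) of caddy below 0.008 m and contact force between the fingers and caddy below 0.2 N), for 0.2 s.
At the end, for the whole second after the job is handed in: The caddy hangs at rest and released on the full-diameter rail by its hook ceiling (seat 6 to 14 mm above the rail's axis, within 12 mm across it), upright within 0.2 rad, the middle of its hook within 12 mm of the middle of the green band along the rail (y of hook_seat in the frame of green_band between -0.012 and 0.012 m and x of hook_seat in the frame of green_band between -0.012 and 0.012 m and z of hook_seat in the frame of green_band between 0.006 and 0.014 m and angle between caddy's own z axis and vertical below 0.2 rad and linear speed of caddy below 0.03 m/s and contact force between caddy and rail_stand above 1 N); the robot touches nothing.
It fails at once if the timer, powder pot, white bottle or spring clamp is shifted by more than 30 mm (distance of any of timer, powder_pot, bottle, spring_clamp from where it was at the start of the episode above 0.03 m).
It also fails if it takes over 69 s, if anything falls off the work surface, if the arm or the gripper's body presses on something with over 40 N, if the wrist force passes 120 N, or if a joint passes its speed limit or range.

## Robot

A 6-joint arm with a two-finger parallel gripper is mounted at the origin on a cart in front of the work surface, level with it; the furniture and walls round the work are solid. World frame = base frame: x ahead of the robot, y to its left, z up, the work surface at z = 0. Lengths are in mm, angles in rad, forces in N, time in s.
With the tool pointing down it reaches from about 325 to 900 mm from the base axis. Payload 6.1 kg.
Tool frame: the origin (TCP) lies at the very end of the fingers, on their centre line; the grasp point (between the pads) lies 19 mm behind it; z points along the fingers, y is the direction in which the jaws open and shut (so a half turn about z gives the same grasp; the last joint's range is limited). The gripper opens to 87 mm and grips with 3 to 60 N. Pads are 19 mm wide; open, the fingers measure 117 mm over their backs; the gripper's body (75 mm by 190 mm) begins 51 mm behind the grasp point.
Start: joints at [-1.247, 0.22, 1.526, -0, 1.395, -0.126], TCP at [271.733, -562.829, 222.538] pointing down, gripper open.
Joint ranges: [-2.98, 2.98], [-0.91, 2.08], [0.09, 2.57], [-1.24, 4.39], [0.2, 2.65], [-2.68, 2.68]. Speed limits (rad/s): [2.57, 2.57, 3.01, 3.14, 3.14, 3.14].

## Interface

Orientations are given as a rotation vector (axis times angle).
In Python, from workcell import robot gives the robot as it stands.
- The arm moves only by the shell command python3 -m inch 'ROWS' [OPENING] [FORCE]. ROWS is JSON, a list of rows, each a list of 4 numbers: the shift along the world's x, y, z in m, then the turn about the world's z in degrees. A call has 1 to 20 rows; each row is the pose to reach, as a shift and turn from the pose commanded when the call began; what a row does not reach only later rows make up. A row lasts 1/12 s, in which the tool goes at most 41.7 mm and 7.16 degrees, less where a joint would pass 70% of its speed; a pose out of reach is approached as far as the arm can. A call with a gripper value outside its range is refused whole. OPENING is the finger opening in m, from 0 to 0.087, set as the call begins (- or left out, the last holds). The fingers move at their own pace and stop on an object; FORCE is the grip in N (left out, the last holds). Time passes only in rows, so rows that repeat a pose let the fingers close. It gives the time, the measured TCP pose, the force and the opening at its end, in the units of the state.
- robot.sense(): the state, without advancing time (a new reading comes with each control period).
- robot.camera(name): name is "scene" or "side" or "wrist"; returns the picture (400x640x3 uint8, red, green, blue); there is no depth.
- robot.camera_info(name): a dict with "intrinsics" (3x3 intrinsics, pixels), "world_to_cam" (4x4, takes a point from world to camera coordinates); the wrist camera has in their place "T_tool_cam" (4x4, takes a point from camera to tool coordinates, whose origin is the TCP and whose axes are the flange's). Camera axes: x right, y down, z forward; pixel columns grow to the right and rows downward; lengths in mm; the calibration is good to about 2 mm. A picture is of the moment at which its call begins: read the wrist's pose just before it. camera_info takes no time and is no camera call.
- robot.job_done(): hands the job in, once; it reports no verdict.
Trained networks look in the newest picture that a camera, given by its name, has taken for a name from the list of things; names that differ only in an ending like _2 or _b are one class to them, and where a whole thing is asked for, a point or a joint stands for the part that bears it (a point fixed in the world has none). Each returns a list of dicts, best first, with "p" (0 to 1); they miss things now and then, are a little off and sometimes report something else, mostly with a low value. They report only what shows in the picture. A call takes as long as a camera call.
- robot.find_in(camera, name): "location" ([column, row] as shares, 0 to 1, of the picture: columns of its width, rows of its height, amid what is visible of it).
- robot.silhouettes(camera, name): "pixels" (400x640 bool, what is visible of it) and "location" ([column, row] as shares, 0 to 1, of the picture: columns of its width, rows of its height, amid what is visible of it).
The state is a dict: "clock": time; "joints": joint angles; "joint_vel": joint speeds; "effort": joint torques, N m; "tool_pos": TCP position; "orientation": TCP orientation; "wrist_force": force on the tool from outside, world axes, zero at the start; "torque": the same for the moment, N m; "finger_gap": opening from 0.0 (shut) to 1.0 (fully open).
Only numpy, scipy, OpenCV 4.12 (cv2) and the standard library are available. Lean on these libraries where they do the work, as an engineer would, in place of code of your own. Each camera call takes 0.05 s, during which the arm holds its last target. There are 200 camera calls.

## Working session

There is one attempt and no reset: what is moved stays moved. The work goes in short steps, Python scripts to look and compute and a shell command to move; the robot and the scene stay as the last step left them, time stands still between calls to the robot, and variables do not carry over. Pictures are saved under pics/ and viewed, and the job is handed in when it is done.

```bash
mkdir -p pics; ls; python3 - <<'E'
from workcell import robot
import cv2
print(robot.sense())
for c in ["scene","side","wrist"]:
    im=robot.camera(c); cv2.imwrite(f"pics/{c}0.png",im[:,:,::-1])
    print(c,robot.camera_info(c))
    for n in ["caddy","throat","grip_tab","hook_seat","neck","green_band","timer","powder_pot","bottle","spring_clamp","rail_stand"]:
        print(n,[(round(d["p"],2),round(d["location"][0]*640),round(d["location"][1]*400)) for d in robot.find_in(c,n)[:2]])
E
```

```text
pics
{'clock': 0.0, 'joints': array([-1.24710547e+00,  2.21240449e-01,  1.52762055e+00, -1.03064327e-05,
        1.39471003e+00, -1.26108746e-01]), 'joint_vel': array([ 0.0007989 ,  0.00069721,  0.00116719, -0.00078565,  0.00183369,
       -0.00104663]), 'effort': array([ 1.00705620e-03, -4.94615149e+01, -3.87371171e+01,  7.01175956e-02,
        5.74684131e-02, -1.69295931e-04]), 'tool_pos': array([ 271.5267935 , -562.23631895,  221.42340317]), 'orientation': array([-3.06055740e+00, -7.00166403e-01,  3.22162878e-04]), 'wrist_force': array([-0.34729717,  0.37670395, -0.96961071]), 'torque': array([ 0.00250069,  0.04877932, -0.02190079]), 'finger_gap': 0.9988785134579867}
scene {'intrinsics': array([[470.87807966,   0.        , 317.142286  ],
       [  0.        , 470.87807966, 205.40261997],
       [  0.        ,   0.        ,   1.        ]]), 'world_to_cam': array([[-7.61520103e-01, -6.48138447e-01, -1.92004562e-03,
         4.44997045e+02],
       [-4.10070172e-01,  4.84095385e-01, -7.72977433e-01,
         2.90712352e+02],
       [ 5.01925879e-01, -5.87850501e-01, -6.34430611e-01,

[... 1273 characters left out ...]
273, 197)]
rail_stand [(0.6, 327, 227)]
wrist {'intrinsics': array([[335.22889569,   0.        , 321.91726609],
       [  0.        , 335.22889569, 202.10113145],
       [  0.        ,   0.        ,   1.        ]]), 'T_tool_cam': array([[-1.63418746e-03, -9.65441472e-01, -2.60614836e-01,
         7.20546482e+01],
       [ 9.99998201e-01, -1.82867021e-03,  5.03768481e-04,
         1.04906479e+00],
       [-9.62937570e-04, -2.60613544e-01,  9.65442724e-01,
        -1.61658910e+02],
       [ 0.00000000e+00,  0.00000000e+00,  0.00000000e+00,
         1.00000000e+00]])}
caddy []
throat []
grip_tab []
hook_seat []
neck []
green_band []
timer []
powder_pot []
bottle []
spring_clamp []
rail_stand []
```

View pics/scene0.png

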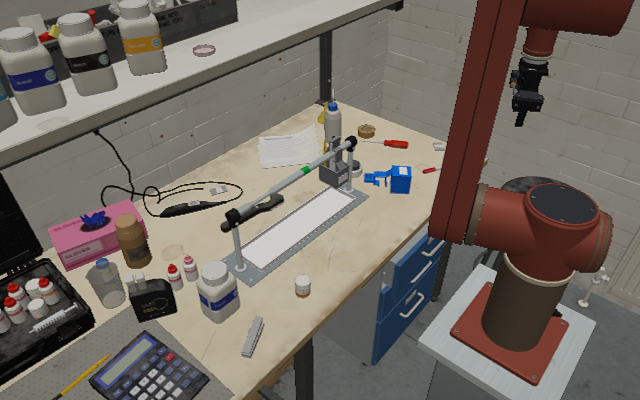

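View pics/side0.png

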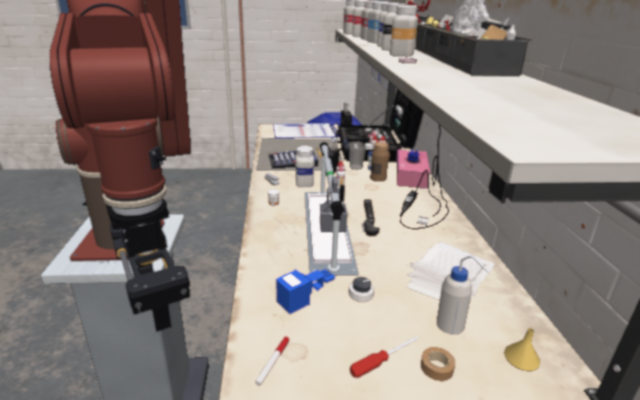

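View pics/wrist0.png

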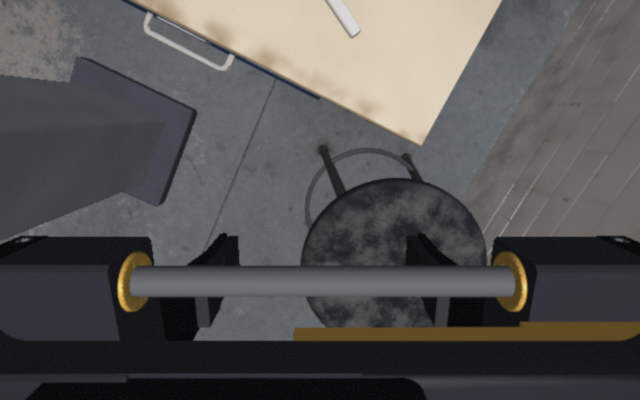

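The bench shows the caddy lying with its tab away from the robot, at about (395,178) in scene and (300,287) in side. The rail is beyond it, and its grey-caddy end is near the blue caddy. I'll enlarge both views.

```bash
python3 - <<'E'
import cv2
a=cv2.imread("pics/scene0.png");b=cv2.imread("pics/side0.png")
cv2.imwrite("pics/sc_z.png",cv2.resize(a[120:300,220:440],None,fx=3.6,fy=3.3,interpolation=2)[:600,:800])
cv2.imwrite("pics/si_z.png",cv2.resize(b[130:320,250:450],None,fx=3,fy=3,interpolation=2))
E
```

```text
(no output)
```

View pics/sc_z.png

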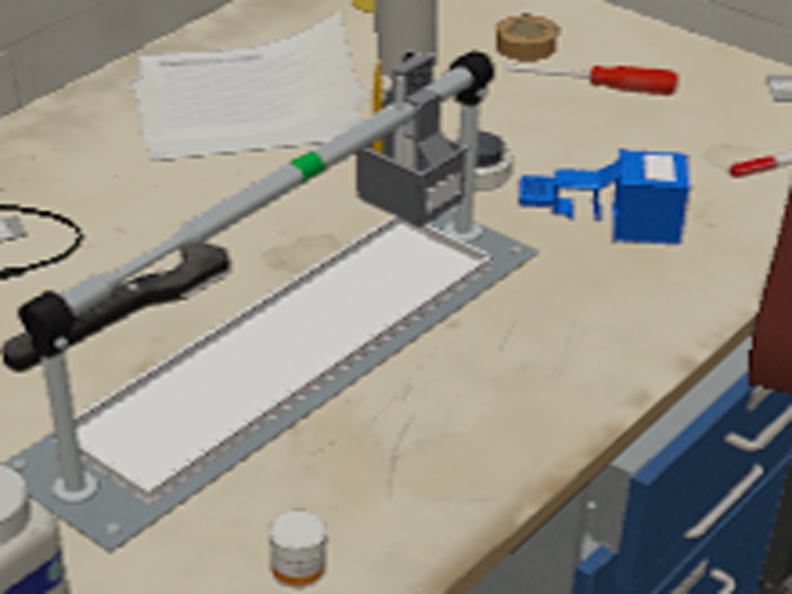

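View pics/si_z.png

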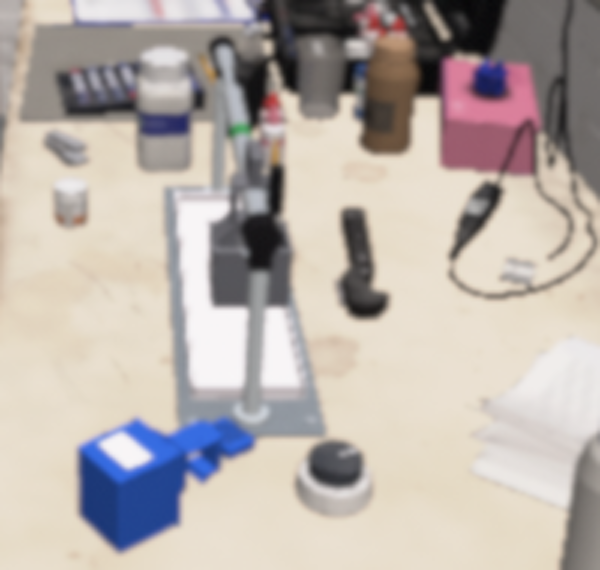

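```bash
cat > h.py <<'E'
import numpy as np
from workcell import robot
from scipy.optimize import least_squares
from scipy.spatial.transform import Rotation as R
def proj(c,P,T=None):
    i=robot.camera_info(c); M=i["world_to_cam"] if T is None else T
    p=np.atleast_2d(P)@M[:3,:3].T+M[:3,3]; q=p@i["intrinsics"].T
    return q[:,:2]/q[:,2:]
def wristT():  # world_to_cam of wrist now (read just before the picture)
    s=robot.sense(); T=np.eye(4); T[:3,:3]=R.from_rotvec(s["orientation"]).as_matrix(); T[:3,3]=s["tool_pos"]
    return np.linalg.inv(T@robot.camera_info("wrist")["T_tool_cam"])
def Rz(a): return R.from_rotvec([0,0,a]).as_matrix()
LIE=np.array([[0,0,1.],[0,1,0],[-1,0,0]])  # caddy axes -> world at yaw 0, lying (z->+x, x->-z)
def fit(obs,pose,x0):
    # obs: list of (cam, body pts, pixels[,T])
    f=lambda v:np.concatenate([(proj(o[0],pose(v,np.array(o[1],float)),*o[3:])-o[2]).ravel() for o in obs])
    r=least_squares(f,x0,loss="soft_l1"); return r.x,f(r.x).reshape(-1,2)
E
python3 - <<'E'
from h import *
sc=lambda p:np.array(p,float)/[3.6,3.3]+[220,120]
si=lambda p:np.array(p,float)/3+[250,130]
np.set_printoptions(precision=2,suppress=True)
ps=lambda v,P:P@Rz(v[2]).T+[v[0],v[1],0]
v,r=fit([("scene",[[-65,-250,8],[-65,250,8],[0,-225,190],[0,225,190],[0,225,8]],sc([[537,250],[110,550],[472,78],[45,318],[75,485]])),
 ("side",[[65,-250,8],[-65,-250,8],[-65,250,8],[0,-225,190],[0,225,190],[0,-225,8]],si([[324,432],[180,430],[165,188],[263,240],[221,45],[251,413]]))],ps,[600,0,0])
print("stand",v,np.degrees(v[2]));print(r)
print("neck",ps(v,np.array([[0,135,190.]])))
# green along rail
g=lambda t:np.array([[0,t,190.]])
for c,p in(("scene",sc([[313,165]])),("side",si([[238,130]]))):
    print("green y",c,least_squares(lambda t:(proj(c,ps(v,g(t[0])))-p).ravel(),[0]).x)
pc=lambda u,P:P@(Rz(u[2])@LIE).T+[u[0],u[1],35]
u,r=fit([("scene",[[-35,28,58],[-35,28,0],[35,28,0],[35,28,58],[-35,-28,58],[-35,-28,0]],sc([[614,187],[688,187],[681,243],[614,240],[622,150],[687,153]])),
("side",[[-35,-28,0],[-35,-28,58],[-35,28,0],[-35,28,58],[35,-28,0]],si([[122,490],[187,455],[82,452],[138,420],[122,548]]))],pc,[500,-300,0])
print("caddy",u,np.degrees(u[2]));print(r)
print("tab",pc(u,np.array([[0,0,131.]])))
for n in ["timer","powder_pot","bottle","spring_clamp"]: pass
for n,c,p in(("timer","side",si([[334,490]])),("pot","scene",sc([[298,575]])),("clamp","side",si([[67,155]])),("bottle","side",si([[165,165]]))):
    print(n,least_squares(lambda t:(proj(c,[[t[0],t[1],0]])-p).ravel(),[600,0]).x)
E
```

```text
stand [610.27  49.43  -0.02] -1.4309410298636192
[[-0.12 -0.77]
 [-0.46 -0.83]
 [-0.7  -2.47]
 [ 0.17 -0.89]
 [-0.18  0.88]
 [ 0.89 -0.45]
 [-0.76  0.7 ]
 [-1.33 -1.59]
 [-1.   -2.48]
 [ 0.04  1.17]
 [-0.39  0.44]]
neck [[613.64 184.39 190.  ]]
green y scene [-34.17]
green y side [-10.47]
caddy [ 470.47 -319.9     0.61] 35.047537187114514
[[ 1.8  -2.45]
 [ 0.11 -1.46]
 [-0.68 -0.58]
 [-0.38 -0.68]
 [-0.94 -1.41]
 [-0.67 -1.39]
 [-0.17 -2.26]
 [-1.55 -0.45]
 [-1.29 -1.92]
 [ 0.04 -0.33]
 [-0.21  2.74]]
tab [[ 577.72 -244.68   35.  ]]
timer [ 663.67 -272.16]
pot [435.98 230.03]
clamp [436.31 404.36]
bottle [560.52 371.21]
```

The stand and caddy fits agree to 1–2 px. The caddy's yaw is about 35°, with the tab near (578,-245). I'll hover the wrist camera over it to refine this.

```bash
python3 -m inch '[[0.03,0.03,0,5],[0.06,0.06,0,9],[0.088,0.088,0,9],[0.115,0.115,0,9],[0.14,0.14,0,9],[0.165,0.165,0,9],[0.19,0.19,0,9],[0.215,0.22,0,9],[0.24,0.25,0,9],[0.25,0.27,0,9],[0.258,0.284,0,9],[0.258,0.284,0,9],[0.258,0.284,0,9],[0.258,0.284,0,9]]' 0.06 10
python3 - <<'E'
from h import *
import cv2
T=wristT(); np.save("T1.npy",T); im=robot.camera("wrist"); cv2.imwrite("pics/w1.png",im[:,:,::-1])
pc=lambda u,P:P@(Rz(u[2])@LIE).T+[u[0],u[1],35]
print(robot.sense()["tool_pos"],robot.sense()["orientation"])
print(proj("wrist",pc([470,-320,.61],np.array([[-35,-28,0],[-35,28,0],[-35,-28,58],[-35,28,58],[-6,-20,146],[-6,20,146]])),T))
cv2.imwrite("pics/w1z.png",cv2.resize(im[0:300,100:500,::-1],None,fx=2,fy=2,interpolation=2))
E
```

```text
clock: 2.97
tool_pos: [529.5, -279.4, 222.6]
orientation: [2.998, 0.939, -0.001]
wrist_force: [0.0, 0.1, -0.8]
finger_gap: 0.686
[ 529.29219393 -279.70426952  222.53918592] [ 2.99815985e+00  9.37402379e-01 -4.26163890e-04]
[[347.64948805 257.9482356 ]
 [292.58019809 258.22094067]
 [348.56204945 202.92904838]
 [290.93170219 203.21399281]
 [339.58651534 109.1854099 ]
 [299.04535721 109.38532808]]
```

View pics/w1z.png

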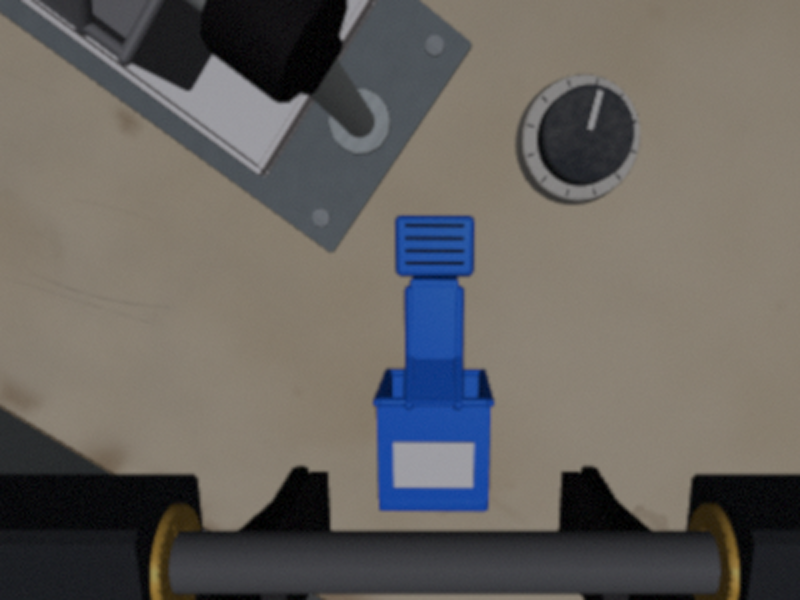

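```bash
python3 - <<'E'
from h import *
np.set_printoptions(precision=2,suppress=True)
T=np.load("T1.npy"); z=lambda p:np.array(p,float)/2+[100,0]
pc=lambda u,P:P@(Rz(u[2])@LIE).T+[u[0],u[1],35]
u,r=fit([("wrist",[[-35,-28,0],[-35,28,0],[-35,-28,58],[-35,28,58],[-6,-20,146],[-6,20,146],[-6,-20,116],[-6,20,116]],z([[489,510],[379,510],[493,404],[374,404],[474,216],[396,216],[474,276],[396,276]]),T)],pc,[470,-320,.61])
print(u,np.degrees(u[2]));print(r); print("tab125",pc(u,np.array([[0,0,125.],[0,0,131]])))
i=robot.camera_info("wrist")
for n,p,h in(("c1",[331,251],8),("c2",[470,45],8),("timer top",[580,132],39)):
    print(n,least_squares(lambda t:(proj("wrist",[[t[0],t[1],h]],T)-z([p])).ravel(),[600,-200]).x)
s=robot.sense();a=s["orientation"];print("tool x",R.from_rotvec(a).as_matrix()[:,0])
E
```

```text
[ 469.64 -316.38    0.6 ] 34.42186569278199
[[ 0.05  1.59]
 [-0.1   1.39]
 [-0.63 -0.56]
 [ 1.16 -0.79]
 [ 0.75 -0.47]
 [-0.85 -0.66]
 [ 0.25  0.42]
 [-0.41  0.25]]
tab125 [[ 572.75 -245.72   35.  ]
 [ 577.7  -242.33   35.  ]]
c1 [ 542.11 -197.35]
c2 [ 668.71 -201.  ]
timer top [ 661.36 -269.48]
tool x [ 0.82  0.57 -0.  ]
```

```bash
python3 -m inch '[[0.021,0.016,0,0],[0.042,0.032,-0.02,0],[0.042,0.032,-0.055,0],[0.042,0.032,-0.09,0],[0.042,0.032,-0.125,0],[0.042,0.032,-0.155,0],[0.042,0.032,-0.18,0],[0.042,0.032,-0.196,0],[0.042,0.032,-0.206,0],[0.042,0.032,-0.206,0],[0.042,0.032,-0.206,0]]' 0.06 10
python3 - <<'E'
from h import *
import cv2
a=robot.camera("wrist")[:,:,::-1]; b=robot.camera("scene")[100:260,280:500,::-1]
cv2.imwrite("pics/w2.png",cv2.resize(np.hstack([a[:,100:540]]),None,fx=1.5,fy=1.5)); cv2.imwrite("pics/s2.png",cv2.resize(b,None,fx=3.5,fy=3.5,interpolation=2))
E
```

```text
clock: 3.93
tool_pos: [571.5, -247.7, 16.7]
orientation: [-2.999, -0.937, 0.0]
wrist_force: [-0.2, -0.1, -0.2]
finger_gap: 0.689
```

View pics/w2.png

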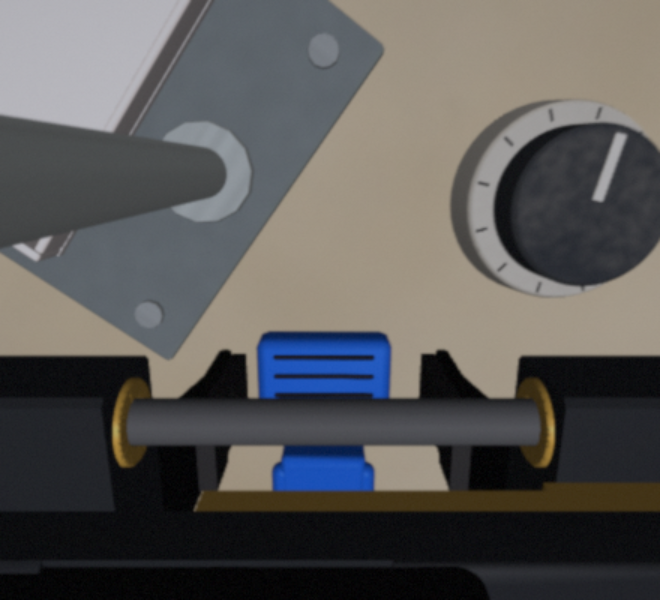

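View pics/s2.png

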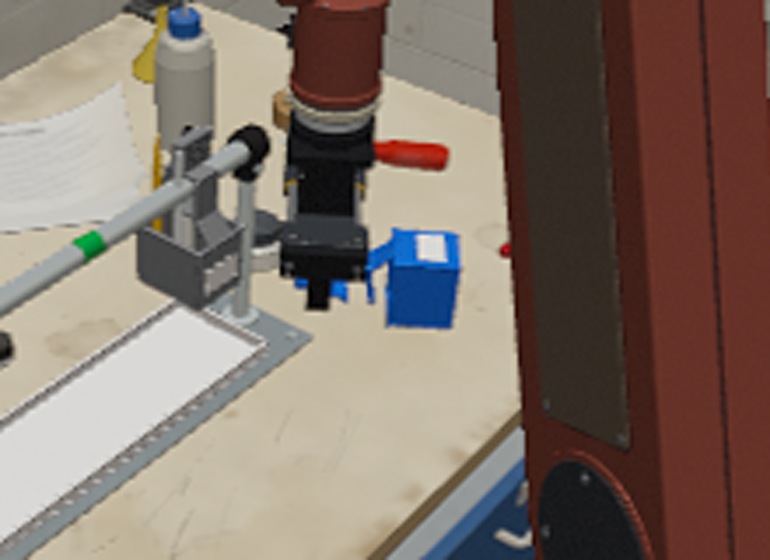

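The fingers straddle the tab. Next I'll close lightly and check the grip.

```bash
python3 -m inch '[[0,0,0,0],[0,0,0,0],[0,0,0,0],[0,0,0,0],[0,0,0,0],[0,0,0,0]]' 0.03 8
```

```text
clock: 4.53
tool_pos: [572.1, -246.8, 17.0]
orientation: [2.998, 0.939, 0.001]
wrist_force: [0.2, 1.6, 2.5]
finger_gap: 0.462
```

```bash
python3 -m inch '[[-0.003,-0.002,0.011,0],[-0.0066,-0.0045,0.021,0],[-0.011,-0.0075,0.031,0],[-0.016,-0.011,0.0405,0],[-0.022,-0.015,0.049,0],[-0.028,-0.0193,0.0575,0],[-0.035,-0.024,0.065,0],[-0.0425,-0.029,0.0715,0],[-0.0505,-0.0345,0.0775,0],[-0.0585,-0.040,0.0825,0],[-0.067,-0.046,0.0865,0],[-0.076,-0.052,0.090,0],[-0.085,-0.0585,0.092,0],[-0.0945,-0.0645,0.0935,0],[-0.1035,-0.071,0.094,0],[-0.112,-0.0765,0.0935,0],[-0.118,-0.081,0.0925,0],[-0.118,-0.081,0.0925,0],[-0.118,-0.081,0.0925,0]]'
python3 - <<'E'
from h import *
import cv2
for c,(r,k) in {"scene":((80,260),(280,500)),"side":((180,340),(200,420))}.items():
    b=robot.camera(c)[r[0]:r[1],k[0]:k[1],::-1]; cv2.imwrite(f"pics/{c}3.png",cv2.resize(b,None,fx=3,fy=3,interpolation=2))
E
```

```text
clock: 6.12
tool_pos: [452.6, -328.6, 108.9]
orientation: [-2.998, -0.937, 0.002]
wrist_force: [-3.2, 0.6, 5.7]
finger_gap: 0.46
```

View pics/scene3.png

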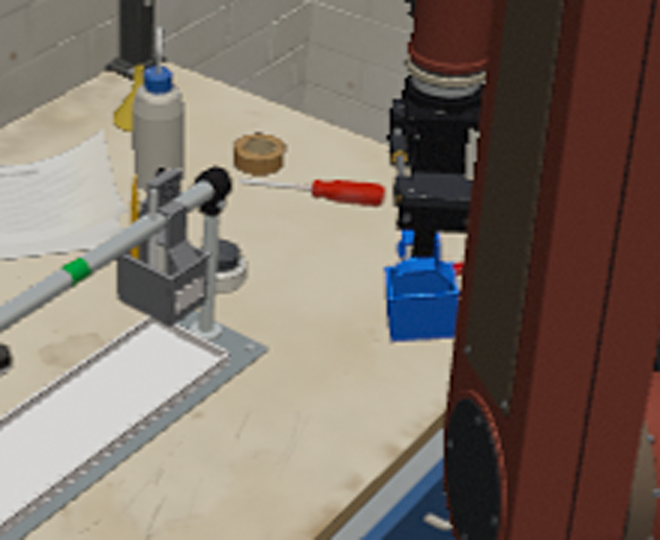

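View pics/side3.png

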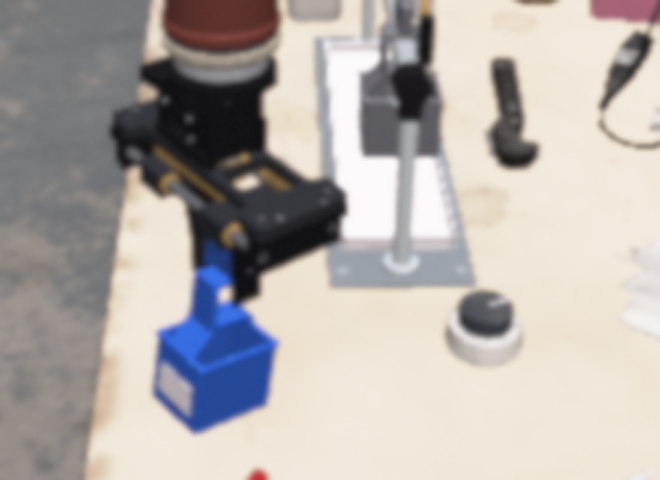

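It is nearly upright, so I'll release it.

```bash
python3 -m inch '[[0,0,0,0],[0,0,0,0],[0,0,0,0],[0,0,0,0],[0,0,0,0],[0,0,0,0],[0,0,0,0],[0,0,0,0]]' 0.06 8
python3 -m inch '[[0,0,0.02,0],[0,0,0.05,0],[0,0,0.085,0],[0,0,0.11,0],[0,0,0.12,0],[0,0,0.12,0],[0,0,0.12,0]]'
python3 - <<'E'
from h import *
import cv2
T=wristT(); np.save("T4.npy",T)
cv2.imwrite("pics/w4.png",cv2.resize(robot.camera("wrist")[0:300,100:500,::-1],None,fx=2,fy=2,interpolation=2))
for c,(r,k) in {"scene":((80,260),(280,500)),"side":((180,340),(200,420))}.items():
    b=robot.camera(c)[r[0]:r[1],k[0]:k[1],::-1]; cv2.imwrite(f"pics/{c}4.png",cv2.resize(b,None,fx=3,fy=3,interpolation=2))
E
```

```text
clock: 6.88
tool_pos: [453.8, -327.8, 109.0]
orientation: [2.998, 0.939, 0.0]
wrist_force: [0.7, 0.2, 0.9]
finger_gap: 0.686
clock: 7.47
tool_pos: [453.7, -327.8, 228.6]
orientation: [2.998, 0.939, 0.0]
wrist_force: [-0.0, 0.0, -1.2]
finger_gap: 0.692
```

View pics/w4.png

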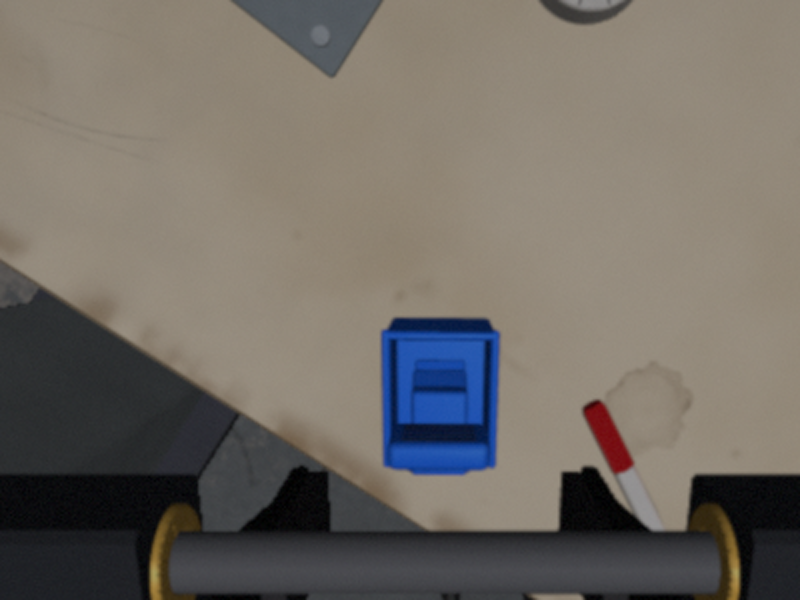

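View pics/side4.png

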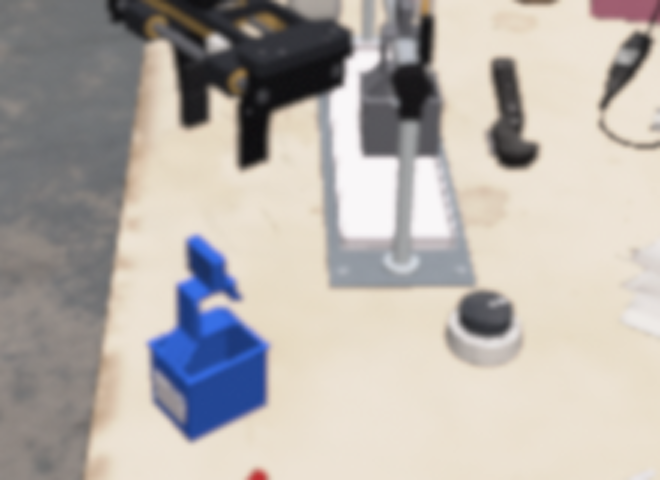

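```bash
python3 - <<'E'
from h import *
np.set_printoptions(precision=1,suppress=True)
T=np.load("T4.npy"); z=lambda p:np.array(p,float)/2+[100,0]; si=lambda p:np.array(p,float)/3+[200,180]
pu=lambda u,P:P@Rz(u[2]).T+[u[0],u[1],0]
w=("wrist",[[35,-28,58],[35,28,58]],z([[498,332],[383,332]]),T)
s=("side",[[-35,-28,0],[35,-28,0],[-35,-28,58],[35,-28,58],[-35,28,58]],si([[191,440],[265,402],[190,370],[268,346],[150,345]]))
for o in([w,s],[w],[s]):
    u,r=fit(o,pu,[441,-336,.6]); print(u,np.degrees(u[2]));print(r.ravel())
u,_=fit([w,s],pu,[441,-336,.6])
print((proj("wrist",pu(u,np.array([[-6,-20,146],[-6,20,146],[6,-20,146],[6,20,146],[25,12,99],[25,-12,99]])),T)-[100,0])*2)
E
```

```text
[ 440.3 -335.9    0.6] 34.11203985638788
[-1.   0.4  0.3 -0.2  0.2  0.8  1.4  0.4 -0.2  3.7  0.4 -0.9 -0.3 -1.5]
[ 440.7 -336.4    0.6] 34.667351444675546
[-0.7 -0.   0.7 -0. ]
[ 439.6 -334.8    0.6] 34.40275389914289
[ 0.   0.5  1.1  0.  -0.4  3.4  0.1 -1.3 -0.6 -1.8]
[[489.4 473.2]
 [386.4 472.3]
 [490.3 443.9]
 [386.  442.9]
 [412.2 368.8]
 [466.3 369.4]]
```

View pics/scene4.png

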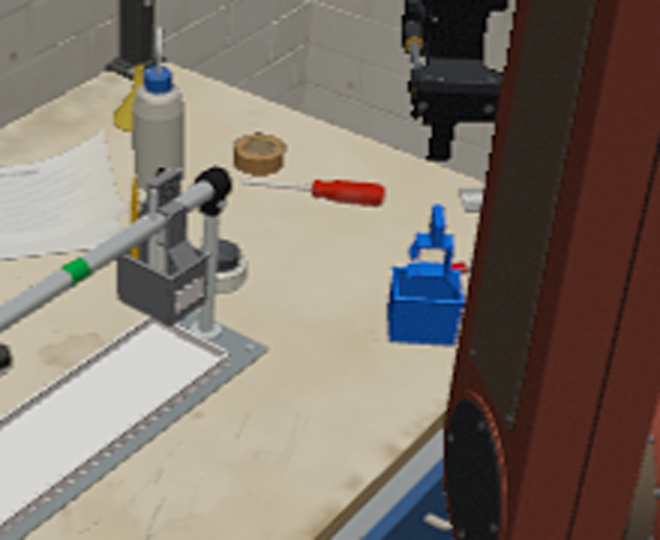

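The caddy stands upright and released at (440.4,-336), yaw 34.4°. The model's projection matches the picture to about 1 px. I'll turn 90° and regrip the tab across its thickness.

```bash
python3 -m inch '[[-0.003,-0.002,0,7],[-0.006,-0.004,0,14],[-0.009,-0.006,0,21],[-0.0133,-0.0082,0,28],[-0.0133,-0.0082,0,35],[-0.0133,-0.0082,0,42],[-0.0133,-0.0082,0,49],[-0.0133,-0.0082,0,56],[-0.0133,-0.0082,0,63],[-0.0133,-0.0082,0,70],[-0.0133,-0.0082,0,77],[-0.0133,-0.0082,0,84],[-0.0133,-0.0082,0,89.6],[-0.0133,-0.0082,-0.03,89.6],[-0.0133,-0.0082,-0.06,89.6],[-0.0133,-0.0082,-0.085,89.6],[-0.0133,-0.0082,-0.1,89.6],[-0.0133,-0.0082,-0.11,89.6],[-0.0133,-0.0082,-0.11,89.6],[-0.0133,-0.0082,-0.11,89.6]]' 0.06
python3 - <<'E'
from h import *
import cv2
cv2.imwrite("pics/w5.png",robot.camera("wrist")[:,:,::-1])
b=robot.camera("side")[180:340,200:420,::-1]; cv2.imwrite("pics/side5.png",cv2.resize(b,None,fx=3,fy=3,interpolation=2))
E
```

```text
clock: 9.28
tool_pos: [440.0, -335.6, 118.2]
orientation: [-1.465, -2.777, -0.001]
wrist_force: [-0.1, 0.0, 0.0]
finger_gap: 0.688
```

View pics/w5.png

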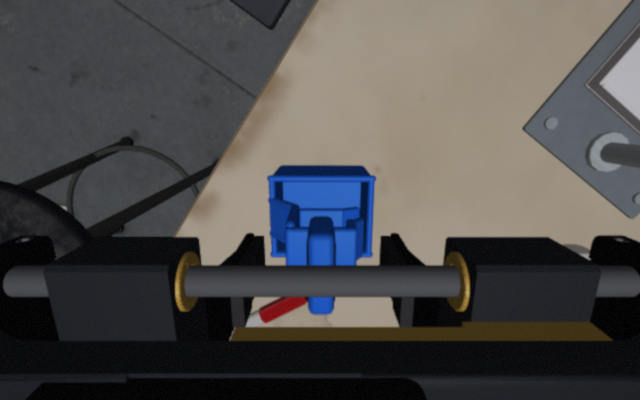

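View pics/side5.png

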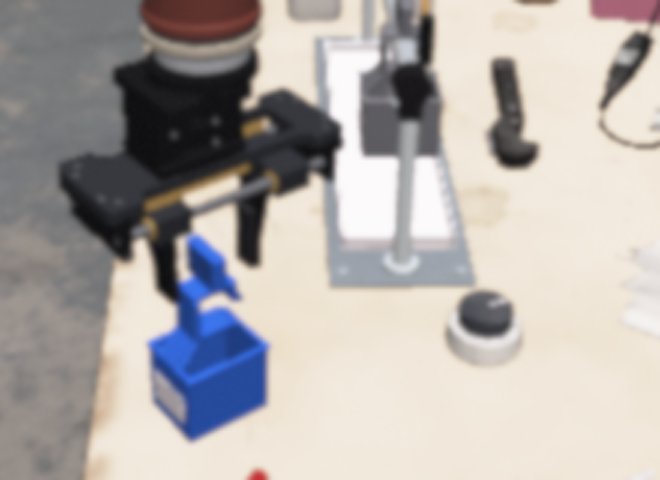

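```bash
python3 -m inch '[[0,0,0,0],[0,0,0,0],[0,0,0,0],[0,0,0,0],[0,0,0,0],[0,0,0,0],[0,0,0,0],[0,0,0.004,0],[0,0,0.015,0],[0,0,0.04,0],[0,0,0.07,0],[0,0,0.09,0],[0,0,0.102,0],[0,0,0.102,0],[0,0,0.102,0]]' 0.005 30
python3 - <<'E'
from h import *
import cv2
cv2.imwrite("pics/w6.png",robot.camera("wrist")[:,:,::-1])
b=robot.camera("side")[140:340,200:420,::-1]; cv2.imwrite("pics/side6.png",cv2.resize(b,None,fx=3,fy=3,interpolation=2))
E
```

```text
clock: 10.63
tool_pos: [440.4, -336.0, 221.1]
orientation: [1.466, 2.778, -0.0]
wrist_force: [0.4, 0.4, -3.4]
finger_gap: 0.137
```

View pics/side6.png

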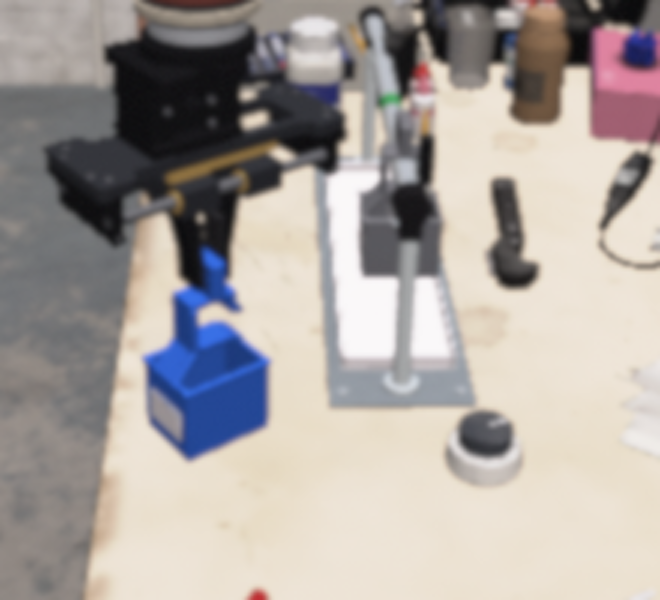

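```bash
python3 -m inch '[[0.002,0.012,0,-2],[0.006,0.035,0,-5],[0.011,0.062,0,-8],[0.017,0.092,0,-11],[0.023,0.122,0,-14],[0.029,0.152,0,-17],[0.035,0.182,0,-20],[0.041,0.212,0,-23],[0.047,0.242,0,-26],[0.053,0.272,0,-29],[0.059,0.302,0,-32],[0.065,0.332,0,-34],[0.071,0.362,0,-35.8],[0.077,0.392,0,-35.8],[0.083,0.422,0,-35.8],[0.089,0.452,0,-35.8],[0.094,0.48,0,-35.8],[0.098,0.505,0,-35.8],[0.0996,0.52,0,-35.8],[0.0996,0.52,0,-35.8]]'
python3 -m inch '[[0,0,0,0],[0,0,0,0]]'
python3 - <<'E'
from h import *
import cv2
T=wristT(); np.save("T7.npy",T)
cv2.imwrite("pics/w7.png",robot.camera("wrist")[:,:,::-1])
cv2.imwrite("pics/scene7.png",cv2.resize(robot.camera("scene")[120:300,200:400,::-1],None,fx=4,fy=3.3,interpolation=2))
cv2.imwrite("pics/side7.png",cv2.resize(robot.camera("side")[120:280,240:420,::-1],None,fx=3.6,fy=3.6,interpolation=2))
E
```

```text
clock: 12.4
tool_pos: [538.7, 186.9, 218.6]
orientation: [-2.243, -2.195, 0.003]
wrist_force: [0.4, -0.5, -4.3]
finger_gap: 0.134
clock: 12.57
tool_pos: [539.2, 183.3, 219.4]
orientation: [-2.248, -2.193, 0.004]
wrist_force: [0.2, -0.3, -3.0]
finger_gap: 0.138
```

View pics/w7.png

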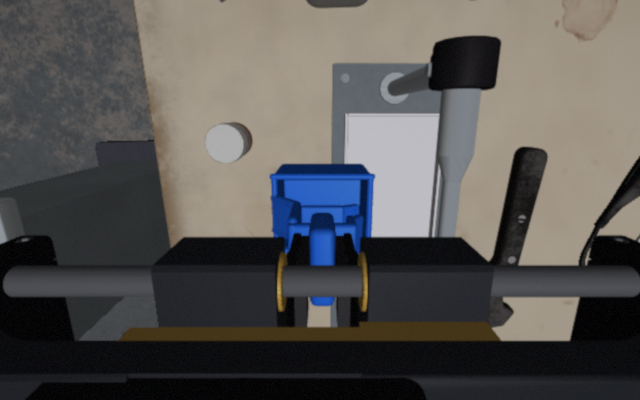

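View pics/scene7.png

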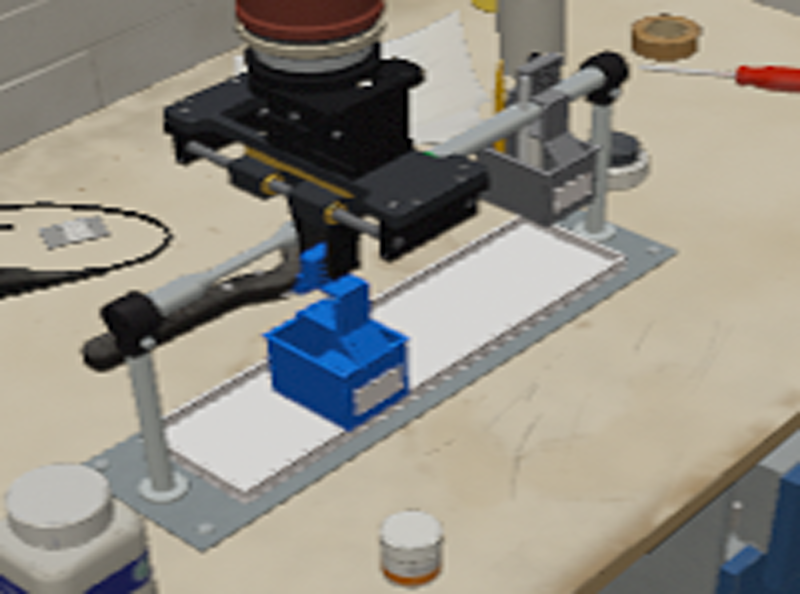

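View pics/side7.png

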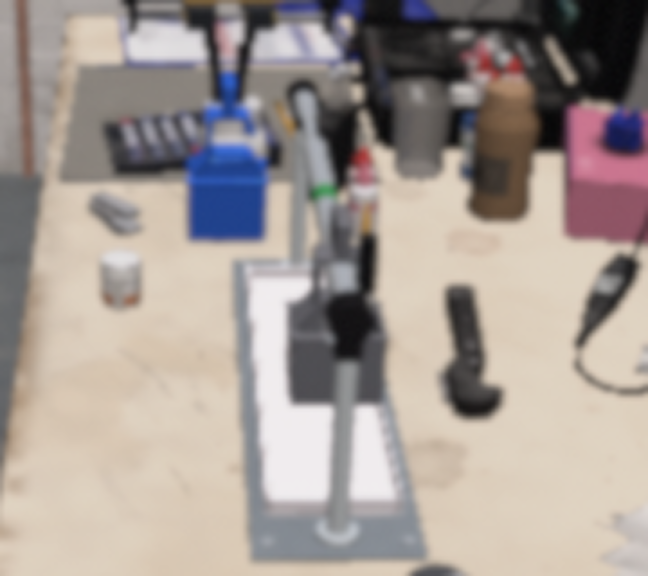

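```bash
python3 - <<'E'
import cv2
b=cv2.imread("pics/w7.png")[20:270,360:560]; cv2.imwrite("pics/w7z.png",cv2.resize(b,None,fx=4,fy=2.4,interpolation=2))
a=cv2.imread("pics/scene7.png"); 
cv2.imwrite("pics/sc7z.png",cv2.resize(a[200:440,80:430],None,fx=2.2,fy=2.4,interpolation=2))
E
```

```text
(no output)
```

View pics/w7z.png

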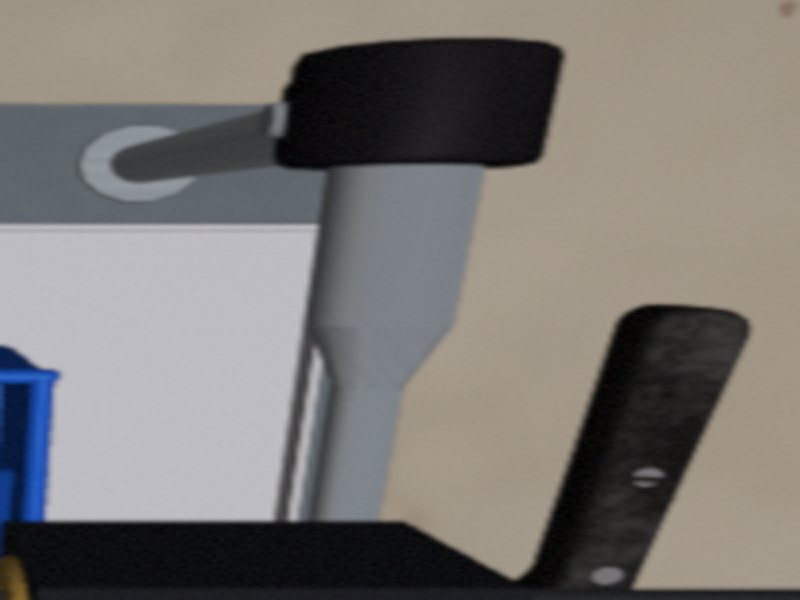

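View pics/sc7z.png

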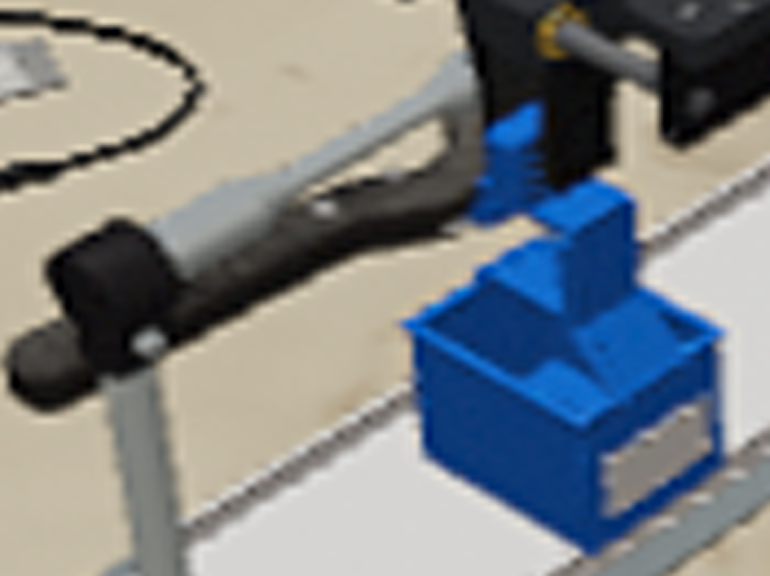

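```bash
python3 - <<'E'
from h import *
np.set_printoptions(precision=2,suppress=True)
T=np.load("T7.npy"); z=lambda p:np.array(p,float)/[4,2.4]+[360,20]
P=[[-10,213,0],[10,213,0],[-10,178,0],[10,178,0],[-5,163,0],[5,163,0]]
px=z([[330,165],[485,165],[313,325],[455,325],[340,385],[404,385]])
pose=lambda v,P:P@Rz(v[3] if len(v)>3 else -.025).T+np.r_[v[:3]]
for x0 in([610,49,190],[610,49,190,0]):
    v,r=fit([("wrist",P,px,T)],pose,x0); print(v,"neck",pose(v,np.array([[0,135,0.]])));print(r.ravel())
# fixed height
f=lambda v,P:pose([v[0],v[1],190],P)
v,r=fit([("wrist",P,px,T)],f,[610,49]); print("z190",v,"neck",f(v,np.array([[0,135,0.]])),r.ravel())
# caddy held: model check in scene & side & wrist
s=robot.sense(); t=s["tool_pos"];print(t)
C=np.array([[-35,28,0],[-35,28,58],[35,28,0],[35,28,58],[-35,-28,0],[-35,-28,58],[35,-28,58]],float)
W=C@Rz(-.025).T+[t[0],t[1],t[2]-119]
print((proj("scene",W)-[200,120])*[4,3.3]); print((proj("side",W)-[240,120])*3.6); print(proj("wrist",W,T))
E
```

```text
[612.11  50.5  192.4 ] neck [[615.48 185.46 192.4 ]]
[ 1.17  0.21 -0.06  0.15 -0.45 -0.74 -0.27 -0.78 -0.8   0.49  0.67  0.47]
[613.41  50.48 192.54  -0.02] neck [[615.8  185.46 192.54]]
[ 0.77  0.32 -0.4  -0.03 -0.37 -0.59 -0.14 -0.9  -0.53  0.59  0.97  0.44]
z190 [613.08  50.28] neck [[616.45 185.24 190.  ]] [ 1.39  0.86 -0.33  0.8  -0.16 -0.93 -0.43 -0.97 -0.6  -0.01  0.66 -0.03]
[539.82 182.93 220.53]
[[343.33 425.2 ]
 [339.06 368.11]
 [265.3  382.66]
 [258.69 326.  ]
 [405.48 386.9 ]
 [403.3  330.19]
 [323.15 290.35]]
[[186.58 207.01]
 [186.75 148.93]
 [261.56 207.26]
 [263.1  149.34]
 [186.83 232.07]
 [187.01 172.31]
 [266.19 172.68]]
[[279.74 164.33]
 [269.09 177.64]
 [363.24 164.23]
 [373.37 177.53]
 [281.93 227.44]
 [272.45 254.67]
 [370.32 254.61]]
```

The wrist fit puts the neck at x≈615.5, y≈185.4, z 190–192, and the caddy is held level with its throat at that height. I'll insert it.

```bash
python3 -m inch '[[0.01,0.002,0,0],[0.02,0.002,0,0],[0.03,0.002,0,0],[0.037,0.002,0,0],[0.043,0.002,0,0],[0.049,0.002,0,0],[0.055,0.002,0,0],[0.061,0.002,0,0],[0.067,0.002,0,0],[0.072,0.002,0,0],[0.076,0.002,0,0],[0.076,0.002,0,0]]'
python3 - <<'E'
from h import *
import cv2
cv2.imwrite("pics/w8.png",robot.camera("wrist")[:,:,::-1])
cv2.imwrite("pics/scene8.png",cv2.resize(robot.camera("scene")[150:270,220:350,::-1],None,fx=5,fy=5,interpolation=2))
E
```

```text
clock: 13.72
tool_pos: [610.4, 186.7, 221.3]
orientation: [-2.241, -2.188, 0.016]
wrist_force: [-23.0, 0.4, 12.2]
finger_gap: 0.222
```

View pics/w8.png

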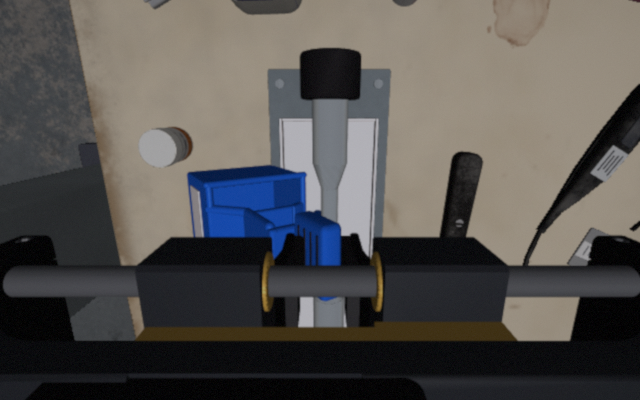

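View pics/scene8.png

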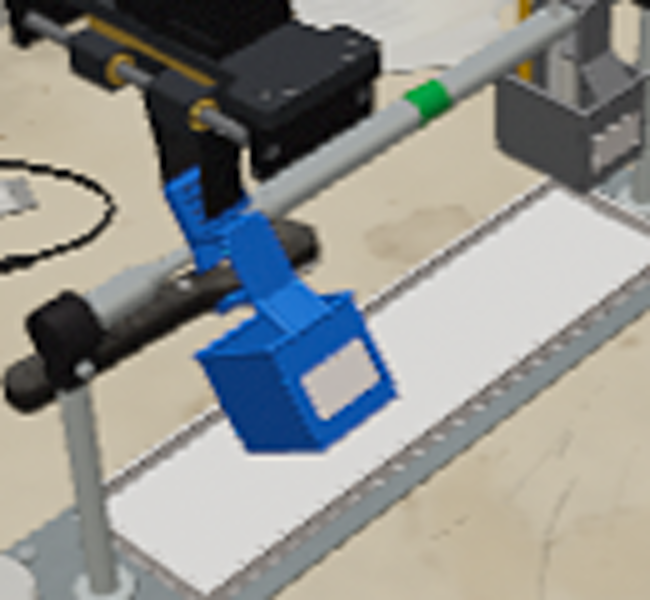

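The caddy was blocked and tilted; the upward force suggests the hook tip met the neck. I'll back off and look.

```bash
python3 -m inch '[[-0.01,0,0,0],[-0.025,0,0,0],[-0.045,0,0,0],[-0.065,0,0,0],[-0.075,0,0,0],[-0.075,0,0,0],[-0.075,0,0,0]]'
python3 - <<'E'
from h import *
import cv2
T=wristT(); np.save("T9.npy",T)
cv2.imwrite("pics/w9.png",robot.camera("wrist")[:,:,::-1])
cv2.imwrite("pics/scene9.png",cv2.resize(robot.camera("scene")[150:270,220:350,::-1],None,fx=5,fy=5,interpolation=2))
cv2.imwrite("pics/side9.png",cv2.resize(robot.camera("side")[110:200,270:370,::-1],None,fx=6,fy=6,interpolation=2))
E
```

```text
clock: 14.4
tool_pos: [541.6, 186.0, 221.5]
orientation: [2.248, 2.193, 0.002]
wrist_force: [0.5, -0.7, -2.6]
finger_gap: 0.137
```

View pics/w9.png

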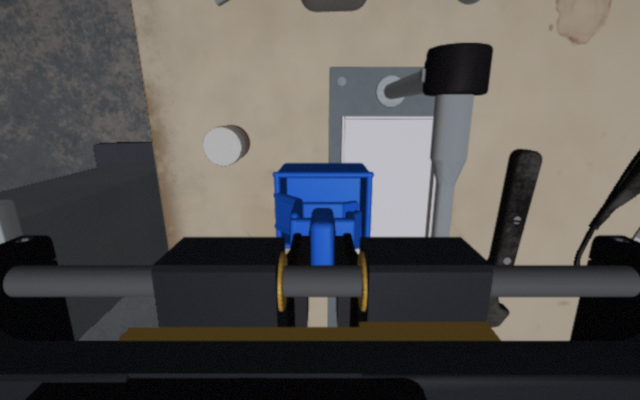

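View pics/scene9.png

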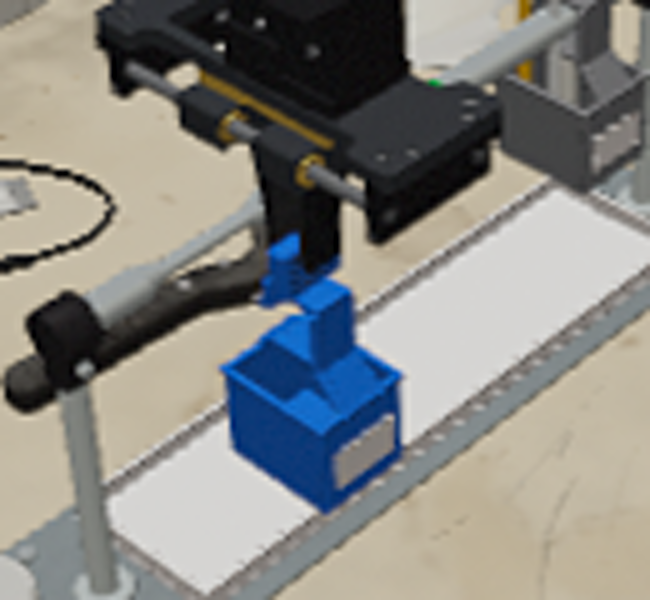

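View pics/side9.png

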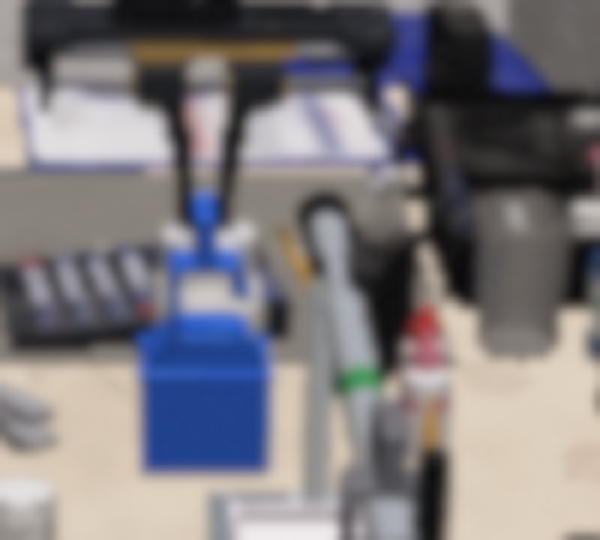

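It straightened in the grip but slipped down about 8 mm. I'll set it on the free bench at about (470,60), regrip, and then enter about 3 mm higher.

```bash
python3 -m inch '[[-0.01,-0.015,0,0],[-0.025,-0.04,0,0],[-0.04,-0.07,0,0],[-0.055,-0.1,0,0],[-0.065,-0.12,0,0],[-0.071,-0.126,0,0],[-0.071,-0.126,-0.02,0],[-0.071,-0.126,-0.045,0],[-0.071,-0.126,-0.065,0],[-0.071,-0.126,-0.08,0],[-0.071,-0.126,-0.084,0],[-0.071,-0.126,-0.084,0]]' - 30
python3 -m inch '[[0,0,-0.002,0],[0,0,-0.004,0]]'
python3 - <<'E'
from h import *
import cv2
cv2.imwrite("pics/scene10.png",cv2.resize(robot.camera("scene")[140:300,240:460,::-1],None,fx=3.6,fy=3.6,interpolation=2))
E
```

```text
clock: 15.55
tool_pos: [470.2, 60.3, 136.5]
orientation: [-2.248, -2.193, 0.001]
wrist_force: [1.0, 0.7, -2.7]
finger_gap: 0.133
clock: 15.72
tool_pos: [472.3, 60.2, 135.2]
orientation: [2.247, 2.191, 0.006]
wrist_force: [1.5, 1.5, 9.3]
finger_gap: 0.135
```

View pics/scene10.png

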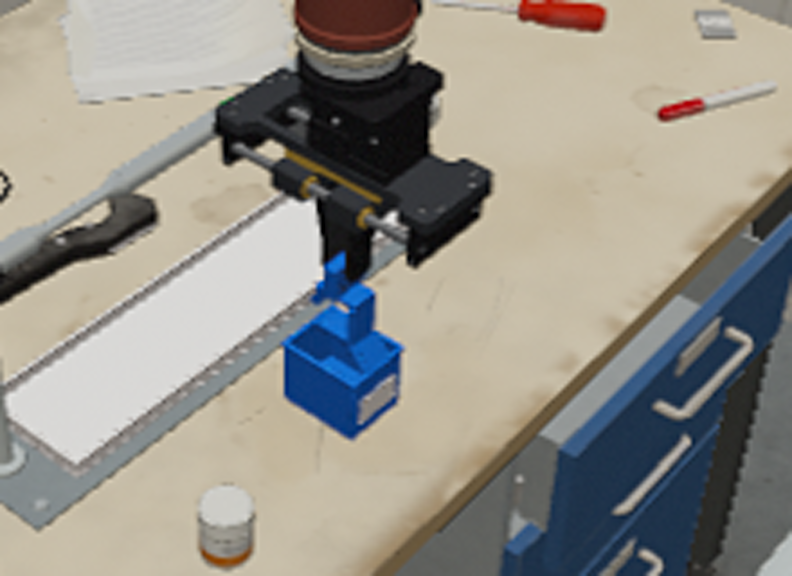

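```bash
python3 -m inch '[[0,0,0,0],[0,0,0,0],[0,0,0,0],[0,0,0,0],[0,0,0,0],[0,0,-0.003,0],[0,0,-0.008,0],[0,0,-0.012,0],[0,0,-0.014,0],[0,0,-0.014,0],[0,0,-0.014,0]]' 0.045 
python3 -m inch '[[0,0,0,0],[0,0,0,0],[0,0,0,0],[0,0,0,0],[0,0,0,0],[0,0,0,0],[0,0,0,0]]' 0.005 55
python3 - <<'E'
from h import *
import cv2
T=wristT(); np.save("T11.npy",T)
im=robot.camera("wrist"); cv2.imwrite("pics/w11.png",im[:,:,::-1])
t=robot.sense()["tool_pos"]
C=np.array([[-35,28,58],[35,28,58],[35,28,0],[-35,-28,58],[35,-28,58]],float)
print(proj("wrist",C@Rz(-.025).T+[t[0],t[1],0],T))
E
```

```text
clock: 16.68
tool_pos: [469.8, 60.0, 118.7]
orientation: [-2.249, -2.193, 0.001]
wrist_force: [0.5, -0.3, -0.1]
finger_gap: 0.521
clock: 17.27
tool_pos: [470.0, 60.0, 119.0]
orientation: [-2.249, -2.194, 0.0]
wrist_force: [-0.5, -0.4, -3.3]
finger_gap: 0.136
[[267.71583257 176.90980815]
 [371.53583737 176.73763885]
 [361.62671563 163.72614576]
 [271.13524375 253.72717754]
 [368.63239459 253.55547222]]
```

View pics/w11.png

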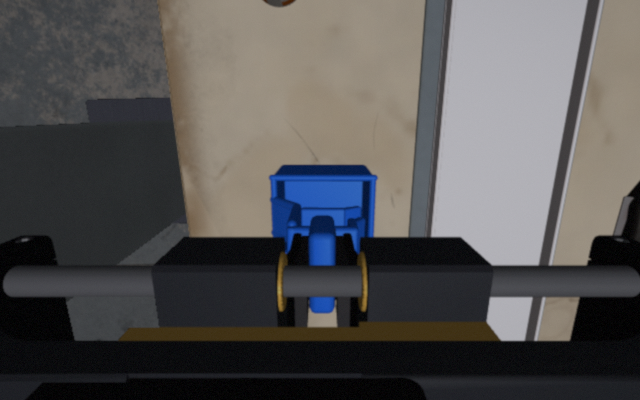

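Regripped at the right height. The earlier staging picture showed the caddy had already slipped about 3 mm by then. I'm now holding at 55 N; lift, stage and check for slip.

```bash
python3 -m inch '[[0,0,0.01,0],[0,0,0.03,0],[0,0,0.055,0],[0,0,0.08,0],[0,0,0.097,0],[0,0,0.1025,0],[0.01,0.015,0.1025,0],[0.025,0.04,0.1025,0],[0.04,0.07,0.1025,0],[0.055,0.1,0.1025,0],[0.065,0.118,0.1025,0],[0.071,0.126,0.1025,0],[0.071,0.126,0.1025,0],[0.071,0.126,0.1025,0],[0.071,0.126,0.1025,0]]'
python3 - <<'E'
from h import *
import cv2
T=wristT(); np.save("T12.npy",T)
im=robot.camera("wrist"); cv2.imwrite("pics/w12.png",im[:,:,::-1])
cv2.imwrite("pics/side12.png",cv2.resize(robot.camera("side")[110:200,270:370,::-1],None,fx=6,fy=6,interpolation=2))
E
```

```text
clock: 18.57
tool_pos: [540.2, 184.9, 220.8]
orientation: [-2.249, -2.193, 0.003]
wrist_force: [1.0, -0.3, -3.2]
finger_gap: 0.132
```

View pics/w12.png

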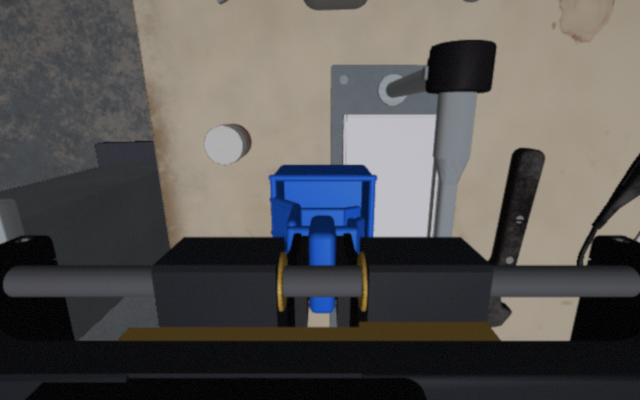

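View pics/side12.png

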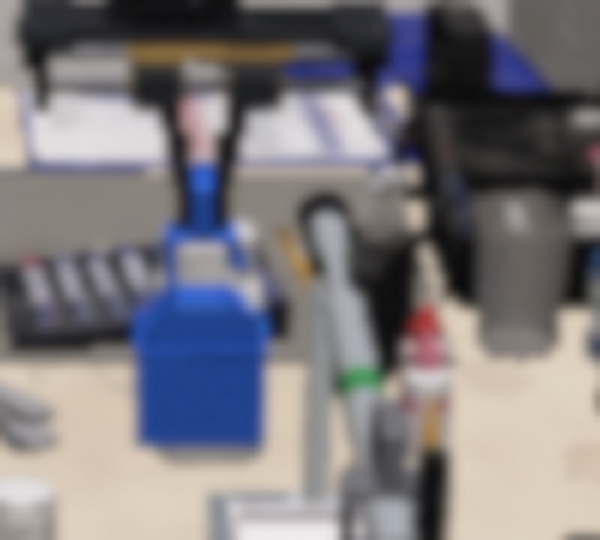

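No slip this time (tab edge at row 313, as before). I'll insert in stages and watch the force.

```bash
python3 -m inch '[[0.01,0,0,0],[0.022,0,0,0],[0.034,0,0,0],[0.04,0,0,0],[0.044,0,0,0],[0.048,0,0,0],[0.052,0,0,0],[0.052,0,0,0]]'
python3 -m inch '[[0.004,0,0,0],[0.008,0,0,0],[0.008,0,0,0]]'
```

```text
clock: 19.33
tool_pos: [593.5, 185.8, 221.5]
orientation: [2.249, 2.193, 0.0]
wrist_force: [0.5, -0.1, -3.2]
finger_gap: 0.134
clock: 19.58
tool_pos: [601.6, 186.0, 221.7]
orientation: [2.249, 2.193, 0.001]
wrist_force: [-0.3, 0.2, -4.1]
finger_gap: 0.129
```

```bash
python3 -m inch '[[0.004,0,0,0],[0.008,0,0,0],[0.012,0,0,0],[0.014,0,0,0],[0.014,0,0,0]]'
python3 -m inch '[[0.003,0,0,0],[0.006,0,0,0],[0.006,0,0,0]]'
python3 - <<'E'
from h import *
import cv2
T=wristT(); np.save("T13.npy",T)
im=robot.camera("wrist"); cv2.imwrite("pics/w13.png",im[:,:,::-1])
cv2.imwrite("pics/scene13.png",cv2.resize(robot.camera("scene")[150:270,220:350,::-1],None,fx=5,fy=5,interpolation=2))
E
```

```text
clock: 20.0
tool_pos: [615.5, 185.9, 221.5]
orientation: [2.249, 2.193, 0.0]
wrist_force: [0.5, -0.9, -3.4]
finger_gap: 0.132
clock: 20.25
tool_pos: [621.6, 185.9, 221.6]
orientation: [2.249, 2.193, 0.0]
wrist_force: [0.9, -0.2, -3.1]
finger_gap: 0.136
```

View pics/w13.png

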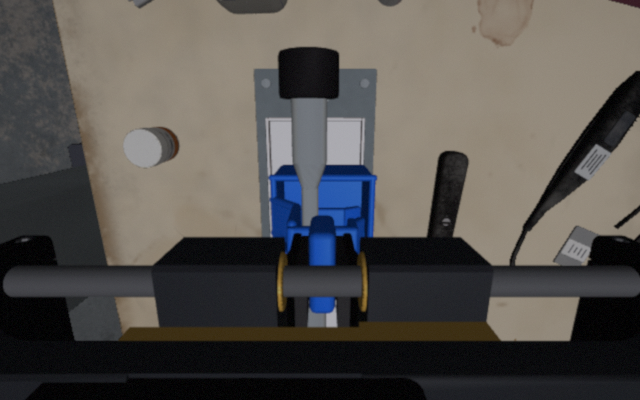

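View pics/scene13.png

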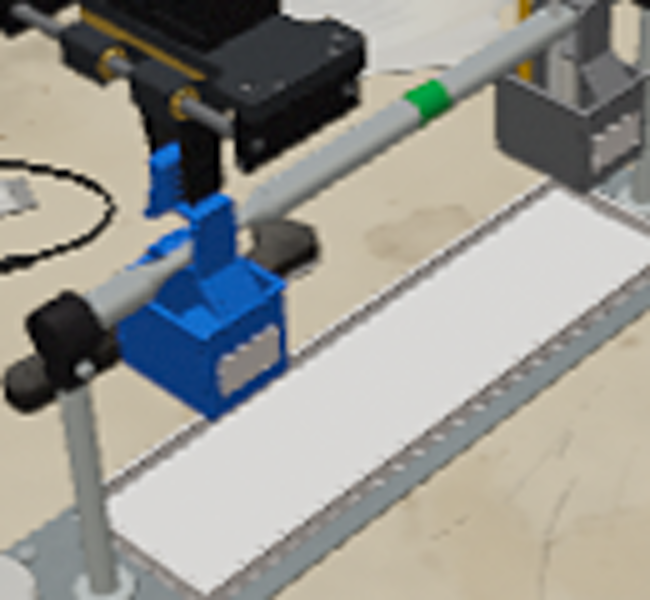

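It's hooked in. I'll probe for the stem contact to centre it on the rail axis.

```bash
for i in 1 2 3 4; do python3 -m inch '[[0.0008,0,0,0],[0.0015,0,0,0]]' | grep -E 'tool_pos|force'; done
```

```text
tool_pos: [622.5, 186.0, 221.5]
wrist_force: [0.4, 0.1, -3.4]
tool_pos: [623.3, 186.0, 221.4]
wrist_force: [-5.3, -1.0, -1.9]
tool_pos: [623.6, 186.1, 221.3]
wrist_force: [-9.5, -1.7, 1.6]
tool_pos: [623.9, 186.1, 221.2]
wrist_force: [-14.0, -0.8, 3.3]
```

```bash
python3 -m inch '[[-0.004,0,0,0],[-0.009,0,0,0],[-0.013,0,0,0],[-0.013,0,0,0],[-0.013,0,0,0]]' | grep -E 'tool_pos|force'; for i in 1 2 3 4 ; do python3 -m inch '[[0,0,0.0005,0],[0,0,0.001,0],[0,0,0.001,0]]' | grep -E 'tool_pos|force'; done
```

```text
tool_pos: [614.1, 186.0, 221.7]
wrist_force: [0.6, 1.1, -3.7]
tool_pos: [614.3, 185.9, 222.8]
wrist_force: [-0.2, 0.1, -2.8]
tool_pos: [614.2, 186.0, 223.6]
wrist_force: [-0.2, 0.2, -3.5]
tool_pos: [614.0, 185.9, 223.8]
wrist_force: [1.5, 0.2, -6.8]
tool_pos: [613.9, 185.9, 224.0]
wrist_force: [4.7, 0.8, -15.3]
```

Probing gives the rail axis at x≈614 and z≈190. I'll lower to mid-clearance and slide 90 mm past the cone.

```bash
python3 -m inch '[[0,0,-0.006,0],[0,0,-0.0115,0],[0,0,-0.0115,0],[-0.0001,-0.006,-0.0115,0],[-0.0003,-0.013,-0.0115,0],[-0.0005,-0.02,-0.0115,0],[-0.0007,-0.027,-0.0115,0],[-0.0008,-0.034,-0.0115,0],[-0.001,-0.041,-0.0115,0],[-0.001,-0.041,-0.0115,0]]'  | grep -E 'tool_pos|force'; python3 -m inch '[[-0.0003,-0.01,0,0],[-0.0005,-0.02,0,0],[-0.0008,-0.03,0,0],[-0.001,-0.04,0,0],[-0.0012,-0.05,0,0],[-0.0012,-0.05,0,0]]'
python3 - <<'E'
from h import *
import cv2
T=wristT(); np.save("T14.npy",T)
im=robot.camera("wrist"); cv2.imwrite("pics/w14.png",im[:,:,::-1])
sc=robot.camera("scene");cv2.imwrite("pics/scene14.png",cv2.resize(sc[140:260,230:360,::-1],None,fx=5,fy=5,interpolation=2))
for c,i in(("wrist",im),("scene",sc),("side",robot.camera("side"))):
    h=cv2.cvtColor(i,cv2.COLOR_RGB2HSV); m=cv2.inRange(h,(45,120,60),(75,255,255)); n,l,s,ce=cv2.connectedComponentsWithStats(m)
    for k in range(1,n):
        if s[k,4]>15: print(c,s[k],ce[k])
E
```

```text
tool_pos: [613.2, 143.1, 214.2]
wrist_force: [-0.4, -0.2, -3.0]
clock: 23.77
tool_pos: [611.9, 92.5, 214.0]
orientation: [2.251, 2.191, -0.001]
wrist_force: [-0.4, -0.0, -3.5]
finger_gap: 0.133
wrist [308 323   9   5  22] [310.95454545 325.13636364]
wrist [325 322  12   6  30] [332.2        325.23333333]
scene [302 166   8   9  37] [305.83783784 169.72972973]
```

View pics/scene14.png

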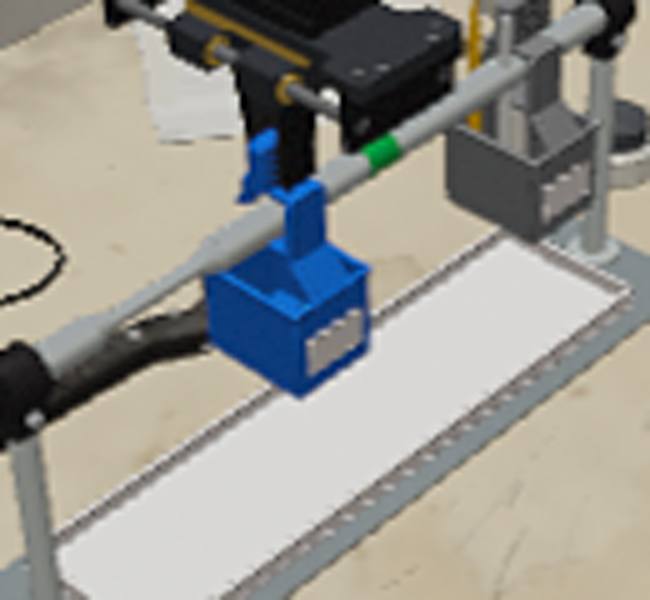

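View pics/w14.png

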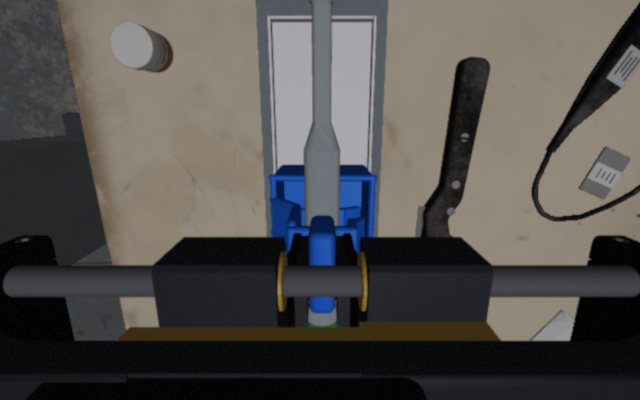

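```bash
python3 - <<'E'
from h import *
T=np.load("T14.npy")
rail=lambda y,z:np.array([[614-.025*(186-y),y,z]])
f=lambda c,p,z,*a:least_squares(lambda t:(proj(c,rail(t[0],z),*a)-p).ravel(),[20]).x[0]
print("wrist edge->centre",[f("wrist",[[320,r]],199,T)-12 for r in(321,322,323)])
print("scene",[f("scene",[[305.84,169.73]],z) for z in(190,195,200)])
# control in scene: neck cone/full boundary seen now at zoom (205,265): stand y 92 => world y ~142 ; clamp edge
print("scene ctrl: cone-full boundary (world y ~142.4):",[f("scene",[[p[0]/5+230,p[1]/5+140]],195) for p in([205,258],[222,265])])
print("scene ctrl: grey tab y? clamp -225 (world -175.5)",f("scene",[[605/5+230,22/5+140]],190))
E
```

```text
wrist edge->centre [np.float64(28.84792011990018), np.float64(28.15411307198532), np.float64(27.459056086411543)]
scene [np.float64(17.760950473415008), np.float64(20.37851799502318), np.float64(22.978655826294194)]
scene ctrl: cone-full boundary (world y ~142.4): [np.float64(150.04952916218107), np.float64(143.69667226829208)]
scene ctrl: grey tab y? clamp -225 (world -175.5) -170.84281598862137
```

The wrist and scene disagree on the band centre (28 vs 20 mm). I'll overshoot a little so the band shows clearly in the wrist view.

```bash
python3 -m inch '[[-0.0002,-0.008,0,0],[-0.0005,-0.02,0,0],[-0.0008,-0.032,0,0],[-0.0011,-0.044,0,0],[-0.0014,-0.056,0,0],[-0.0017,-0.068,0,0],[-0.002,-0.08,0,0],[-0.0023,-0.092,0,0],[-0.0026,-0.104,0,0],[-0.0028,-0.112,0,0],[-0.0028,-0.112,0,0],[-0.0028,-0.112,0,0]]'
python3 - <<'E'
from h import *
import cv2
T=wristT(); np.save("T15.npy",T)
im=robot.camera("wrist"); cv2.imwrite("pics/w15.png",cv2.resize(im[80:280,220:420,::-1],None,fx=3,fy=3,interpolation=2))
h=cv2.cvtColor(im,cv2.COLOR_RGB2HSV); m=cv2.inRange(h,(45,120,60),(75,255,255)); ys,xs=np.nonzero(m); print(xs.min(),xs.max(),ys.min(),ys.max())
rail=lambda y,z:np.array([[614-.025*(186-y),y,z]])
f=lambda c,p,z,*a:least_squares(lambda t:(proj(c,rail(t[0],z),*a)-p).ravel(),[20]).x[0]
for r in (ys.min(),ys.max()+1): print(r,f("wrist",[[320,r]],200,T))
# ctrl cone boundary
E
```

```text
clock: 24.92
tool_pos: [609.0, -17.4, 214.0]
orientation: [-2.25, -2.192, -0.0]
wrist_force: [-0.4, -0.2, -2.6]
finger_gap: 0.13
304 339 142 186
142 37.86495269331215
187 14.021683546091326
```

View pics/w15.png

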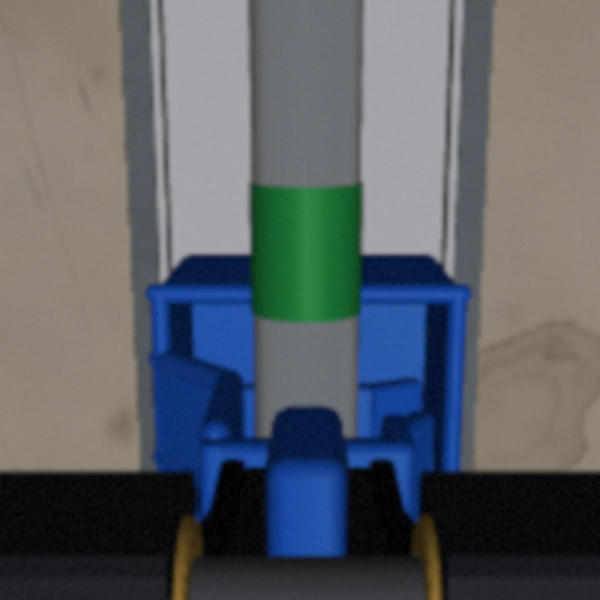

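The band spans y 14.0–37.9 (24 mm, as it must), so its centre is at 26. I'll slide back 43 mm and lower onto the rail.

```bash
python3 -m inch '[[0.0002,0.008,0,0],[0.0005,0.018,0,0],[0.0008,0.028,0,0],[0.001,0.037,0,0],[0.0011,0.043,0,0],[0.0011,0.043,0,0],[0.0011,0.043,-0.0015,0],[0.0011,0.043,-0.003,0],[0.0011,0.043,-0.004,0],[0.0011,0.043,-0.004,0]]'
for i in 1 2 3; do python3 -m inch '[[0,0,-0.0005,0],[0,0,-0.001,0]]' | grep -E 'tool_pos|force'; done
```

```text
clock: 25.8
tool_pos: [609.9, 25.5, 209.5]
orientation: [-2.249, -2.193, 0.001]
wrist_force: [0.5, 0.4, -4.2]
finger_gap: 0.132
tool_pos: [610.2, 25.6, 209.0]
wrist_force: [0.0, 0.2, -2.2]
tool_pos: [610.2, 25.7, 208.6]
wrist_force: [-2.1, -1.0, 1.8]
tool_pos: [610.3, 25.7, 208.6]
wrist_force: [-6.0, -0.5, 7.9]
```

```bash
python3 -m inch '[[0,0,0.001,0],[0,0,0.0015,0],[0,0,0.0015,0]]' | grep force; python3 -m inch '[[0,0,0,0],[0,0,0,0],[0,0,0,0],[0,0,0,0],[0,0,0,0],[0,0,0,0]]' 0.04 10
python3 - <<'E'
from h import *
import cv2
cv2.imwrite("pics/scene16.png",cv2.resize(robot.camera("scene")[120:240,250:380,::-1],None,fx=5,fy=5,interpolation=2))
cv2.imwrite("pics/w16.png",robot.camera("wrist")[:,:,::-1])
E
```

```text
wrist_force: [0.4, -0.8, -0.6]
clock: 27.05
tool_pos: [610.2, 26.0, 208.5]
orientation: [2.249, 2.194, 0.0]
wrist_force: [-0.5, 0.1, -0.1]
finger_gap: 0.441
```

View pics/scene16.png

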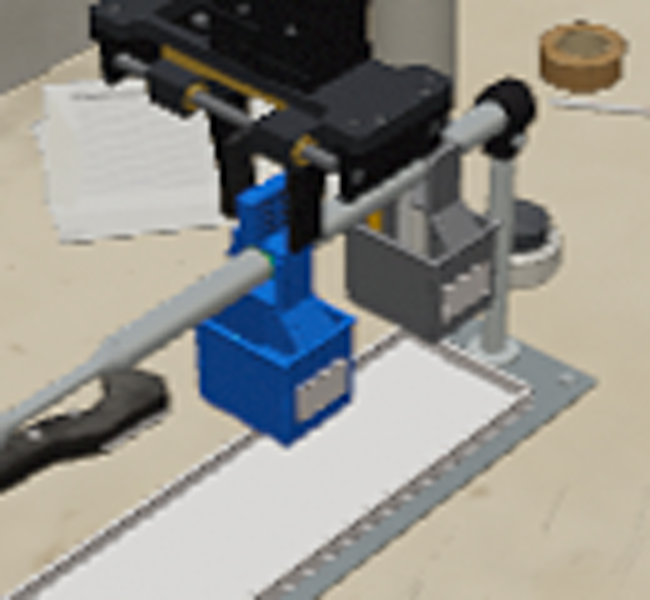

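View pics/w16.png

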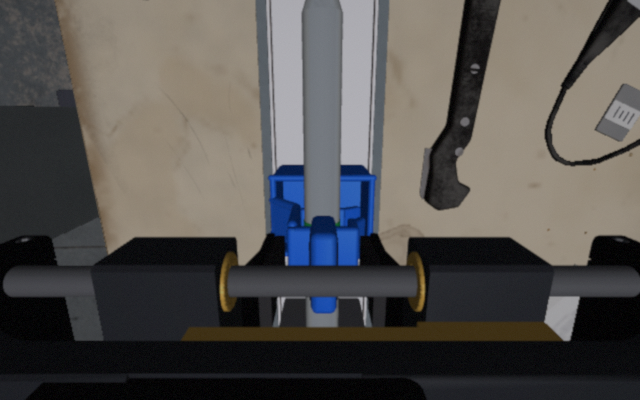

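It hangs free, with only a sliver of green showing at the hook's edge. I'll withdraw upward and check.

```bash
python3 -m inch '[[0,0,0.005,0],[0,0,0.015,0],[0,0,0.03,0],[0,0,0.05,0],[0,0,0.075,0],[0,0,0.1,0],[0,0,0.12,0],[0,0,0.13,0],[0,0,0.13,0],[0,0,0.13,0],[0,0,0.13,0],[0,0,0.13,0]]'
python3 - <<'E'
from h import *
import cv2
T=wristT(); w=robot.camera("wrist"); s=robot.camera("scene"); d=robot.camera("side")
cv2.imwrite("pics/w17.png",cv2.resize(w[60:300,170:470,::-1],None,fx=2.6,fy=2.5,interpolation=2))
cv2.imwrite("pics/scene17.png",cv2.resize(s[110:300,220:400,::-1],None,fx=3,fy=3,interpolation=2))
cv2.imwrite("pics/side17.png",cv2.resize(d[130:320,250:400,::-1],None,fx=3,fy=3,interpolation=2))
h=cv2.cvtColor(w,cv2.COLOR_RGB2HSV); m=cv2.inRange(h,(45,120,60),(75,255,255)); ys,xs=np.nonzero(m); print(len(xs),ys.min() if len(ys) else '',ys.max() if len(ys) else '')
P=np.array([[0,12,116.],[0,-12,116],[0,20,146],[0,-20,146]])
print((proj("wrist",P@Rz(-.025).T+[610.2,26,90],T)-[170,60])*[2.6,2.5])
E
```

```text
clock: 28.15
tool_pos: [609.4, 26.0, 336.4]
orientation: [-2.247, -2.192, 0.003]
wrist_force: [-0.4, -0.4, -0.1]
finger_gap: 0.462
0  
[[394.7676494  299.57245124]
 [394.87917027 364.68560398]
 [394.46231164 293.46868668]
 [394.67777291 412.75899137]]
```

View pics/w17.png

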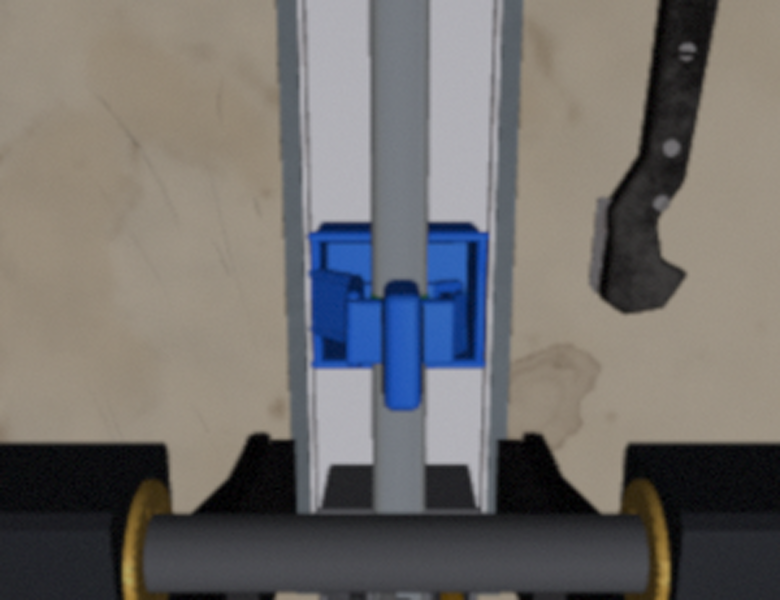

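View pics/scene17.png

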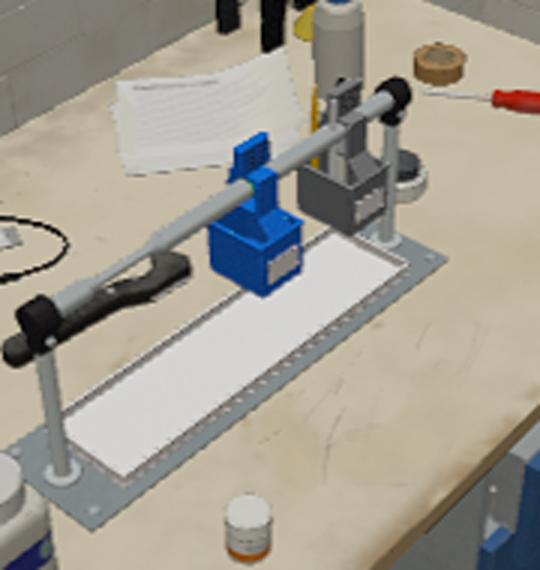

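View pics/side17.png

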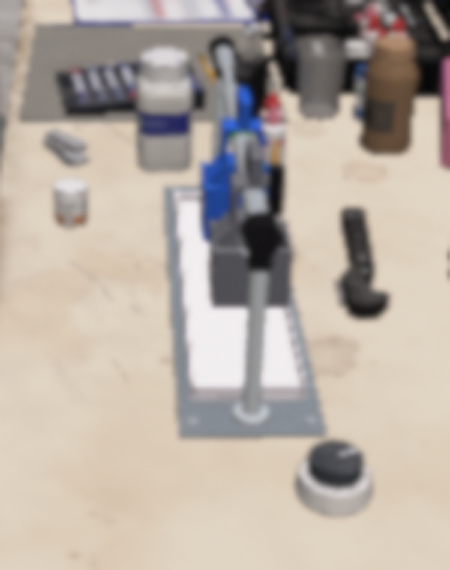

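```bash
python3 -m inch '[[0,0,0,0],[0,0,0,0],[0,0,0,0],[0,0,0,0],[0,0,0,0],[0,0,0,0],[0,0,0,0],[0,0,0,0],[0,0,0,0],[0,0,0,0],[0,0,0,0],[0,0,0,0]]' | head -1
python3 - <<'E'
from h import *
import cv2
s=cv2.cvtColor(robot.camera("scene"),cv2.COLOR_RGB2HSV); 
old=cv2.resize(cv2.imread("pics/scene17.png"),(180,190),interpolation=cv2.INTER_AREA)
blue=lambda h:cv2.moments(cv2.inRange(h,(100,150,60),(125,255,255)),True)
c=lambda m:(m["m10"]/m["m00"],m["m01"]/m["m00"],m["m00"])
print(c(blue(s[110:240,285-40:340])),c(blue(cv2.cvtColor(old,cv2.COLOR_BGR2HSV)[0:130,25:120])))
print(robot.job_done())
E
```

```text
clock: 29.3
(59.07216494845361, 73.92439862542955, 873.0) (59.06084959816303, 73.97588978185993, 871.0)
the job is handed in; nothing more can be done
None
```

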